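# Draw one tin out of a tight row and set it on the turntable

### The arm

A 7-joint arm with a two-finger parallel gripper is mounted at the origin on the work surface. World frame = base frame: x ahead of the robot, y to its left, z up, the work surface at z = 0. Lengths are in m, angles in rad, forces in N, time in s.
With the tool pointing down it reaches from about 0.4 to 0.85 m from the base axis. Payload 6.9 kg.
Tool frame: the origin (TCP) lies midway between the tips of the shut fingers; the grasp point (between the pads) lies behind it (ctrl.pinch_z is the z of the grasp point in the tool frame, in m); z points along the fingers, y is the direction in which the jaws open and shut (so a half turn about z gives the same grasp; the last joint's range is limited). The gripper opens to 85 mm and grips with 20 to 120 N. Pads are 22 mm wide; open, the fingers measure 114 mm over their backs; the gripper's body (76 mm by 85 mm) begins 54 mm behind the grasp point. The pads swing forward as they close: fully open they stand 13 mm farther back than shut.
Start: joints at [1.444, 0.507, -0.238, 1.5, 0.126, 1.149, -0.155], TCP at [0.144, -0.608, 0.231] pointing down, gripper open.
Joint ranges: [-3.08, 3.08], [-0.24, 2.05], [-1.43, 1.35], [0, 2.5], [-1.52, 4.66], [0.17, 1.96], [-2.89, 2.89]. Speed limits (rad/s): [2.39, 2.39, 3.14, 3.14, 3.14, 3.14, 3.14].

### API

Orientations are given as a unit quaternion [w, x, y, z].
In Python, from station import ctrl, get_state, vision, ticket, models gives the robot as it stands. Calls block until the motion is done:
- ctrl.movep(position, orientation): joint-space move of the TCP to a pose.
- ctrl.movel(position, frame=None, max_speed=0.15): straight line of the TCP; frame=None keeps the orientation; max_speed is the mean speed in m/s.
- ctrl.set_joints(angles): joint-space move.
- ctrl.ungrasp() and ctrl.close_gripper(force=None): open the fingers fully, or close them until they stop; force is the grip in N (None keeps the last).
- ctrl.pause(seconds).
- ctrl.ik(position, orientation): joint angles nearest the present ones, or None.
- get_state(): the state.
- vision.grab_frame(name): name is "scene" or "top"; returns (picture, depth): 384x512x3 uint8, blue, green, red; 384x512 float32, m along the optical axis (not along the pixel's ray), 0 where there is no reading.
- vision.camera_info(name): a dict with "mtx" (3x3 intrinsics, pixels), "R" (3x3) and "t" (3): a world point X has camera coordinates R X + t. Camera axes: x right, y down, z forward; pixel columns grow to the right and rows downward; lengths in m; the calibration is good to about 2 mm. A picture is of the moment at which its call begins. camera_info takes no time and is no camera call.
A pose or a line that the arm cannot do raises ctrl.Unreachable and nothing moves.
- ticket.close_job(): hands the job in, once; it reports no verdict.
Trained networks look in the newest picture that a camera, given by its name, has taken for a name from the list of things; names that differ only in an ending like _2 or _b are one class to them, and where a whole thing is asked for, a point or a joint stands for the part that bears it (a point fixed in the world has none). Each returns a list of dicts, best first, with "p" (0 to 1); they miss things now and then, are a little off and sometimes report something else, mostly with a low value. They report only what shows in the picture. A call takes as long as a camera call. They do not tell look-alikes from the thing itself.
- models.recognise(camera, target): "point" ([column, row] in pixels, amid what is visible of it).
- models.masks_of(camera, target): "mask" (384x512 bool, what is visible of it) and "point" ([column, row] in pixels, amid what is visible of it).
The state is a dict: "time": time; "qpos": joint angles; "qd": joint speeds; "tau": joint torques, N m; "tcp_pos": TCP position; "eef_rot": TCP orientation; "contact_force": force on the tool from outside, world axes, zero at the start; "wrist_torque": the same for the moment, N m; "width": finger opening in m.
Only numpy, scipy, OpenCV 4.12 (cv2) and the standard library are available. Lean on these libraries where they do the work, as an engineer would, in place of code of your own. Each camera call takes 0.05 s, during which the arm holds its last target.

### The job

The bare aluminium tin stands tight in a row between other things and against the tray's back wall, so it cannot be gripped: rest the closed fingertips on its thin lid and, pressing gently enough not to dent it, draw the tin forward along the tray floor until it is completely clear of the two blue tins, which stay where they are. Then pick it up by its sides and set it down softly, lid up and wholly on the wooden turntable, not touching the grey jar. Leave the jar, stapler and tape where they are.

Things in the scene. Friction and masses are not known exactly. Their poses are not given: they have to be found in the camera images.
- tray: Fixed open-fronted tray of smooth varnished wood. Origin: under the middle place of the row, on the table. Its -x points out of the open front, y along the row. Floor top 6 mm up, from x=-170 to +45 mm, 200 mm wide. Back wall at x=+45, 24 mm above the floor; side cheeks 20 mm above the floor, inner faces y=+-91, only from x=-10 to +45, so the front part is open at the sides.
- tin_center (a point): Centre of the tin to move (tin; bare aluminium, 90 x 60 x 26 mm along its x, y, z, 0.2-0.45 kg), 13 mm above its underside. Starts in any of the 3 places, x axis along the tray's. Its tight slip lid (tin_lid) stands 0 to 8 mm proud, not measured: lid top 13 to 21 mm above this point. The lid stays so, gives 0.5 mm at 10 N and dents above 15 N; pressing 5 to 10 N is needed to draw the tin.
- blue_tin_1_center (a point): Centre of a blue-lidded tin of the same build (90 x 60 x 26 mm, loose), 13 mm above its underside; its lid too may stand up to 8 mm proud. Places in the row are 60 mm apart, the tins touch.
- blue_tin_2_center (a point): Centre of the other blue-lidded tin, same size and build as the first, 13 mm above its underside.
- turntable_top (a point): Centre of the top face of the round wooden turntable, 280 mm across, flat and rimless, top 34 mm above the table. Its disc (turntable_disc) turns stiffly on a fixed foot about this upright axis.
- jar_center (a point): Centre of the closed grey ceramic jar on the turntable, 72 mm across at the widest, 94 mm high with its knob; the point is 47 mm above its foot. It stands on the half of the turntable away from the robot.
- stapler: Yellow plastic stapler with a black foot, 145 x 36 mm, 58 mm high, beside the tray. Origin: centre of its underside, x along its length.
- tape: Roll of clear tape lying flat on the table beyond the tray, 100 mm across, 25 mm high, cardboard core. Origin: centre of its underside.
Not all that is in view belongs to the job. What is shaped like the part that bears tin_center but green or pink is not meant.

How it is judged:
On the way:
1. the aluminium tin lies on the tray floor, drawn forward clear of the row (x of tin_center in the frame of tray below -0.092 m and height (world z) of tin_center below 0.023 m), for 0.2 s.
At the end, for the whole second after the job is handed in: The tin lies flat, lid up, at rest on the turntable, its centre within 100 mm of the axis, not touching the jar; the blue tins are within 8 mm of where they began, the jar within 25 mm, the stapler and tape within 20 mm (horizontal distance between tin_center and turntable_top below 0.1 m and height (world z) of tin_center between 0.043 and 0.051 m and angle between tin_center's own z axis and vertical below 0.1 rad and linear speed of tin below 0.02 m/s and contact force between tin and jar below 0.2 N and distance of each of blue_tin_1_center, blue_tin_2_center from where it was at the start of the episode below 0.008 m and distance of jar_center from where it was at the start of the episode below 0.025 m and distance of each of stapler, tape from where it was at the start of the episode below 0.02 m).
It fails at once if the thin lid of the aluminium tin is dented (contact force between anything else and tin_lid above 15 N).
It fails at once if the tin is dropped or slammed onto the turntable (contact force between tin and turntable_disc above 40 N).
It fails at once if a blue tin is shifted (distance of any of blue_tin_1_center, blue_tin_2_center from where it was at the start of the episode above 0.008 m).
It fails at once if the jar, stapler or tape is disturbed (distance of jar_center from where it was at the start of the episode above 0.025 m or distance of any of stapler, tape from where it was at the start of the episode above 0.02 m).
It also fails if it takes over 72 s, if anything falls off the work surface, if the arm or the gripper's body presses on something with over 40 N, if the wrist force passes 120 N, or if a joint passes its speed limit or range.

## Working session

There is one attempt and no reset: what is moved stays moved. The work goes in short steps, each a Python script; the robot and the scene stay as the last script left them, time stands still between calls to the robot, and variables do not carry over. Pictures are saved under pics/ and viewed, and the job is handed in when it is done.

```bash
ls; mkdir -p pics; python3 - <<'E'
from station import ctrl,get_state,vision,models
import cv2,numpy as np
s=get_state();print({k:np.round(v,3) for k,v in s.items()},ctrl.pinch_z)
for n in("scene","top"):
    p,d=vision.grab_frame(n);np.savez(f"pics/{n}0.npz",p=p,d=d);cv2.imwrite(f"pics/{n}0.png",p)
    i=vision.camera_info(n);print(n,np.round(i["mtx"],1).tolist(),np.round(-np.array(i["R"]).T@i["t"],3),np.round(i["R"],3).tolist())
    for t in["tin_center","blue_tin_1_center","jar_center","stapler","tape","tray","turntable_top"]:
        try: print(t,[(np.round(r["point"],0).tolist(),round(r["p"],2)) for r in models.recognise(n,t)])
        except Exception as e: print(t,e)
E
```

```text
pics
{'time': np.float64(0.0), 'qpos': array([ 1.443,  0.508, -0.238,  1.501,  0.126,  1.149, -0.155]), 'qd': array([-0.   , -0.   , -0.001, -0.001,  0.001,  0.002,  0.   ]), 'tau': array([ 0.0000e+00, -6.2061e+01, -2.1870e+00, -2.4966e+01,  1.3000e-02,
        1.2000e-02,  0.0000e+00]), 'tcp_pos': array([ 0.144, -0.608,  0.23 ]), 'eef_rot': array([-0.001,  0.993,  0.116, -0.   ]), 'contact_force': array([ 0.429,  0.16 , -0.097]), 'wrist_torque': array([ 0.041,  0.009, -0.023]), 'width': np.float64(0.085)} -0.0187
scene [[352.3, 0.0, 256.2], [0.0, 352.3, 188.9], [0.0, 0.0, 1.0]] [1.054 0.554 0.607] [[-0.782, 0.623, -0.02], [0.351, 0.413, -0.84], [-0.515, -0.664, -0.542]]
tin_center [([191.0, 188.0], 0.7), ([235.0, 204.0], 0.68)]
blue_tin_1_center [([221.0, 197.0], 0.73)]
jar_center [([334.0, 286.0], 0.74), ([364.0, 298.0], 0.28)]
stapler [([204.0, 160.0], 0.58)]
tape [([183.0, 262.0], 0.77)]
tray [([264.0, 209.0], 0.7)]
turntable_top [([366.0, 299.0], 0.91)]
top [[477.5, 0.0, 250.5], [0.0, 477.5, 191.8], [0.0, 0.0, 1.0]] [ 0.411 -0.086  1.114] [[-0.014, -1.0, -0.022], [-0.989, 0.018, -0.149], [0.149, 0.02, -0.989]]
tin_center [([358.0, 163.0], 0.82), ([279.0, 177.0], 0.75), ([271.0, 297.0], 0.68), ([316.0, 117.0], 0.65)]
blue_tin_1_center [([302.0, 181.0], 0.91)]
jar_center [([105.0, 157.0], 0.58)]
stapler [([409.0, 214.0], 0.73)]
tape [([245.0, 85.0], 0.6)]
tray [([275.0, 222.0], 0.84)]
turntable_top [([101.0, 200.0], 0.82)]
```

```bash
python3 - <<'E'
import cv2,numpy as np
a=cv2.imread("pics/top0.png");cv2.imwrite("pics/t_big.png",cv2.resize(a,(800,600),interpolation=cv2.INTER_CUBIC))
c=a[80:240,200:420];cv2.imwrite("pics/t_crop.png",cv2.resize(c,None,fx=3.6,fy=3.6,interpolation=cv2.INTER_CUBIC))
E
```

```text
(no output)
```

View pics/scene0.png

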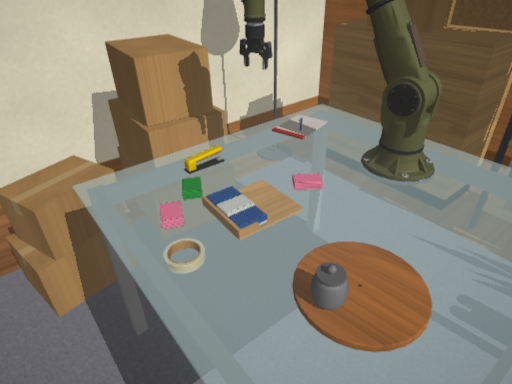

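```bash
sleep 1
```

```text
(no output)
```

View pics/t_big.png

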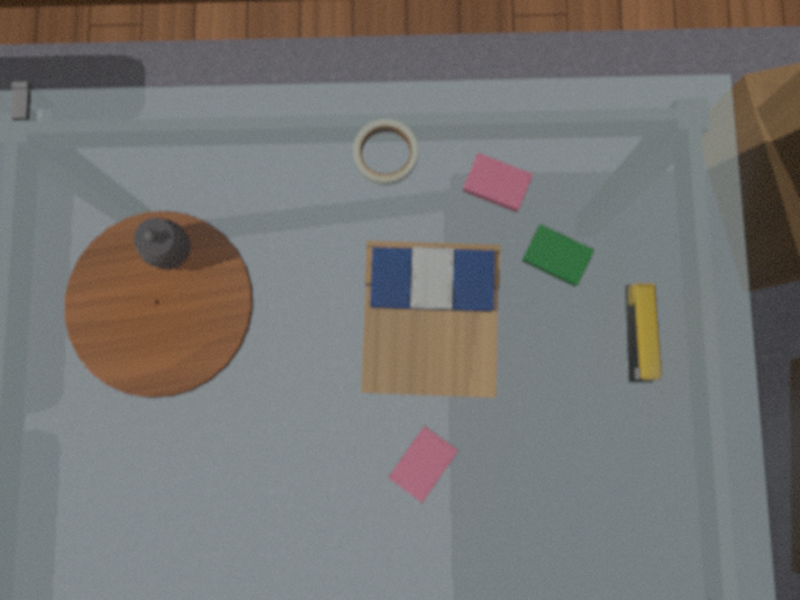

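View pics/t_crop.png

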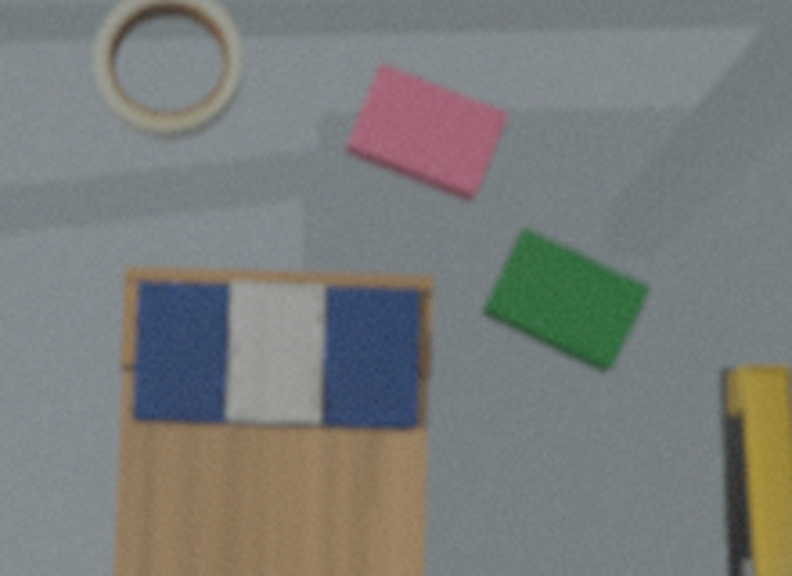

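Candidates for the tin, in top-camera pixels:
- Silver, middle of the row: (277,178). This is the bare aluminium one, between the blue tins at (250,178) and (303,179).
- Pink look-alikes: (318,117) and (271,297).
- Green look-alike: (358,163).

The crop confirms that the silver tin is in the middle place. Next I'll measure.

```bash
cat > h.py <<'E'
import numpy as np,cv2
from station import ctrl,get_state,vision,models
def back(n,u,v,d):
    i=vision.camera_info(n);K=np.array(i["mtx"]);R=np.array(i["R"]);t=np.array(i["t"])
    u,v,d=map(np.asarray,(u,v,d))
    c=np.stack([(u-K[0,2])/K[0,0]*d,(v-K[1,2])/K[1,1]*d,d],-1);return (c-t)@R
def onplane(n,u,v,z):
    i=vision.camera_info(n);K=np.array(i["mtx"]);R=np.array(i["R"]);t=np.array(i["t"])
    C=-R.T@t; r=np.linalg.inv(K)@[u,v,1];r=R.T@r;return C+r*(z-C[2])/r[2]
E
python3 - <<'E'
from h import *
f=np.load("pics/top0.npz");p,d=f["p"],f["d"]
hsv=cv2.cvtColor(p,cv2.COLOR_BGR2HSV).astype(int);H,S,V=[hsv[...,k] for k in range(3)]
vv,uu=np.mgrid[:384,:512]; W=back("top",uu,vv,d)
def rep(name,m):
    m=cv2.morphologyEx(m.astype(np.uint8),cv2.MORPH_OPEN,np.ones((3,3)))
    n,l,st,c=cv2.connectedComponentsWithStats(m)
    for k in range(1,n):
        if st[k,4]<150: continue
        mm=(l==k)
        q=W[mm&(d>0)]; z=np.median(q[:,2])
        r=cv2.minAreaRect(np.argwhere(mm)[:,::-1].astype(np.float32))
        P=[onplane("top",*x,z)[:2] for x in cv2.boxPoints(r)]
        ce=onplane("top",*r[0],z)
        print(name,np.round(r[0],1),"area",st[k,4],"z med %.4f"%z,"cen",np.round(ce,4),"corners",np.round(P,3).tolist())
roi=(uu>200)&(uu<420)&(vv>80)&(vv<260)
rep("blue",roi&(H>100)&(H<125)&(S>120))
rep("silver",(uu>255)&(uu<300)&(vv>150)&(vv<205)&(S<60)&(V>130))
rep("tray",(uu>225)&(uu<330)&(vv>150)&(vv<265)&(H<22)&(S>70))
rep("table",(uu<165)&(H<20)&(S>110)&(vv>120)&(vv<270))
for n,ro in(("tabletop",(slice(300,340),slice(180,230))),("trayfloor",(slice(215,245),slice(245,305))),("disc",(slice(205,235),slice(70,130)))):
    q=W[ro];dd=d[ro]>0;print(n,np.round(np.median(q[dd],0),4),q[dd][:,2].std())
E
```

```text
blue [250. 168.] area 249 z med 0.0336 cen [ 0.6295 -0.0636  0.0336] corners [[0.649, -0.038], [0.648, -0.089], [0.61, -0.089], [0.611, -0.038]]
blue [303. 178.] area 500 z med 0.0368 cen [ 0.6033 -0.1844  0.0368] corners [[0.643, -0.16], [0.642, -0.211], [0.564, -0.208], [0.564, -0.158]]
silver [276.2 177. ] area 991 z med 0.0395 cen [ 0.6063 -0.1233  0.0395] corners [[0.563, -0.092], [0.653, -0.096], [0.65, -0.155], [0.56, -0.15]]
tray [274.8 224.7] area 4501 z med 0.0069 cen [ 0.5    -0.1186  0.0069] corners [[0.442, -0.018], [0.569, -0.024], [0.558, -0.221], [0.432, -0.211]]
table [ 98.6 199.1] area 9318 z med 0.0353 cen [0.5629 0.285  0.0353] corners [[0.51, 0.457], [0.739, 0.359], [0.616, 0.112], [0.395, 0.214]]
tabletop [0.2876 0.0454 0.0012] 0.002052877892516176
trayfloor [ 0.4888 -0.1172  0.0069] 0.002115793187303836
disc [0.5161 0.2811 0.0353] 0.0020430986697188907
```

```bash
python3 - <<'E'
from h import *
f=np.load("pics/top0.npz");p,d=f["p"],f["d"]
hsv=cv2.cvtColor(p,cv2.COLOR_BGR2HSV).astype(int);H,S,V=[hsv[...,k] for k in range(3)]
vv,uu=np.mgrid[:384,:512]; W=back("top",uu,vv,d)
m=((uu<165)&((H<16))&(S>110)&(vv>125)&(vv<265)).astype(np.uint8)
m=cv2.morphologyEx(m,cv2.MORPH_OPEN,np.ones((5,5)))
c=max(cv2.findContours(m,0,1)[0],key=cv2.contourArea);hull=cv2.convexHull(c)
e=cv2.fitEllipse(hull);print("ellipse",e); print("disc centre",onplane("top",*e[0],0.034))
from scipy.optimize import least_squares
P=np.array([onplane("top",*q[0],.034)[:2] for q in c]);
r=least_squares(lambda x:np.hypot(*(P-x[:2]).T)-x[2],[.55,.28,.14],loss="soft_l1",f_scale=.002);print("circle",r.x)
j=(uu<165)&(vv>120)&(vv<200)&(d>0)&(W[...,2]>.055);q=W[j];print("jar",len(q),q.min(0),q.max(0),np.median(q,0))
# yaw & edges: tray front edge & sides
t=((uu>220)&(uu<335)&(vv>203)&(vv<265)&(H<25)&(S>60)).astype(np.uint8);t=cv2.morphologyEx(t,cv2.MORPH_OPEN,np.ones((5,5)))
bot=[];
for u in range(240,312): 
    v=np.where(t[:,u])[0].max();bot.append(onplane("top",u,v+.5,.006)[:2])
L=[];Rr=[]
for v in range(210,248):
    x=np.where(t[v])[0];L.append(onplane("top",x.min()-.5,v,.006)[:2]);Rr.append(onplane("top",x.max()+.5,v,.006)[:2])
for n,a in(("front",bot),("left",L),("right",Rr)):
    a=np.array(a);vx,vy,x0,y0=cv2.fitLine(a.astype(np.float32),cv2.DIST_HUBER,0,.01,.01).ravel();print(n,np.degrees(np.arctan2(vy,vx)),x0,y0)
b=((uu>235)&(uu<320)&(vv>145)&(vv<215)&(H>95)&(H<130)&(S>80)).astype(np.uint8)
n,l,st,ce=cv2.connectedComponentsWithStats(b)
for k in range(1,n):
    if st[k,4]>200:
        mm=(l==k);z=np.median(W[mm&(d>0)][:,2]);r=cv2.minAreaRect(np.argwhere(mm)[:,::-1].astype(np.float32));print("blue",st[k,4],r,"z",z,onplane("top",*r[0],z))
cur=ctrl.__dir__();print([x for x in cur if not x.startswith('_')])
E
```

```text
ellipse ((100.84918212890625, 194.57492065429688), (114.18939208984375, 119.88152313232422), 55.869224548339844)
disc centre [0.57362699 0.280519   0.034     ]
circle [0.56984124 0.28320499 0.13053413]
jar 915 [0.62163414 0.22746584 0.05524878] [0.69024446 0.29185515 0.13153868] [0.65036918 0.25435278 0.10818219]
front 86.77501 0.4367986 -0.12725243
left -2.6931174 0.5000805 -0.019478178
right -2.0218375 0.5019217 -0.21747208
blue 895 ((250.0, 177.5), (37.0, 24.0), 90.0) z 0.03328386396784303 [ 0.60729722 -0.06325399  0.03328386]
blue 923 ((302.5, 178.5), (37.0, 25.0), 90.0) z 0.03659435911529296 [ 0.6021516  -0.18326688  0.03659436]
['movep', 'movel', 'ik', 'set_joints', 'pause', 'ungrasp', 'close_gripper', 'Unreachable', 'pinch_z']
```

```bash
cat >> h.py <<'E'
yaw=np.radians(-2.5);Q=[0,np.cos(yaw/2),np.sin(yaw/2),0]
TX=np.array([np.cos(yaw),np.sin(yaw),0]);TIN=np.array([.6055,-.1233,0])
def F():
    s=get_state();return s["contact_force"],s["tcp_pos"],s["time"]
E
python3 - <<'E'
from h import *
ctrl.close_gripper();print(F())
ctrl.movep([TIN[0],TIN[1],.09],Q);print(F(),get_state()["qpos"])
ctrl.movel([TIN[0],TIN[1],.05],max_speed=.08);print(F())
E
```

```text
(array([-0.36339232,  0.24118491, -1.17921905]), array([ 0.14416309, -0.60813565,  0.23126686]), 1.5667)
(array([-0.14228232,  0.14271697, -0.53990777]), array([ 0.6053196 , -0.12470675,  0.09012445]), 4.0) [ 0.34888691  0.64092189 -0.30423408  1.69626516  0.24359879  0.84155329
 -1.67790007]
(array([-1.09263486,  0.41559284,  0.45316893]), array([ 0.60552176, -0.12325508,  0.04983832]), 4.65)
```

```bash
cat >> h.py <<'E'
def Fm(n=6,dt=.02):
    a=[]
    for _ in range(n): ctrl.pause(dt);a.append(get_state()["contact_force"])
    return np.mean(a,0)
E
python3 - <<'E'
from h import *
f0=Fm(10);print("f0",f0,get_state()["time"])
z=.0425;ctrl.movel([TIN[0],TIN[1],z],max_speed=.03)
while z>.028:
    f=Fm(4)-f0;print(round(z,4),np.round(f,2),np.round(get_state()["tcp_pos"],4),round(get_state()["time"],2))
    if f[2]>5: break
    z-=.0005 if f[2]<1.5 else .0002
    ctrl.movel([TIN[0],TIN[1],z],max_speed=.01)
E
```

```text
f0 [ 0.07351594 -0.10357633  0.02953594] 4.8167
0.0425 [ 0.01  0.05 -0.09] [ 0.6055 -0.1233  0.0424] 5.28
0.042 [-0.32  0.02  0.11] [ 0.6055 -0.1233  0.042 ] 5.6
0.0415 [ 0.    0.27 -0.35] [ 0.6055 -0.1233  0.0415] 5.92
0.041 [-0.47 -0.15  0.02] [ 0.6055 -0.1233  0.041 ] 6.23
0.0405 [ 0.24 -0.24  0.02] [ 0.6055 -0.1233  0.0405] 6.55
0.04 [ 0.07  0.04 -0.13] [ 0.6055 -0.1233  0.04  ] 6.87
0.0395 [-0.26  0.19 -0.07] [ 0.6055 -0.1233  0.0395] 7.18
0.039 [-0.23 -0.21  1.32] [ 0.6055 -0.1233  0.0391] 7.5
0.0385 [-1.43  0.2   4.72] [ 0.6056 -0.1233  0.0389] 7.82
0.0383 [-1.3   0.5   6.16] [ 0.6056 -0.1233  0.0389] 8.13
```

```bash
python3 - <<'E'
from h import *
f0=np.array([.0735,-.1036,.0295]);z=.0381;s=0
ctrl.movel([*TIN[:2],z],max_speed=.01)
f=Fm(5)-f0;print(f)
while s<.109:
    z+=np.clip((f[2]-7.5)/7000*.7,-.0004,.0006)
    s+=.004 if s<.012 else .0085
    t=TIN-TX*s
    ctrl.movel([t[0],t[1],z],max_speed=.03)
    f=Fm(4)-f0;S=get_state();print(round(s,4),round(z,4),np.round(f,2),np.round(S["tcp_pos"],4),round(S["time"],2))
    if f[2]>11.5 or np.hypot(*f[:2])>9: print("stop");break
E
```

```text
[-1.73575448  0.31563592  7.15973422]
0.004 0.0381 [0.68 0.13 6.34] [ 0.6025 -0.1231  0.0388] 8.82
0.008 0.0379 [ 1.24 -0.01  6.29] [ 0.5987 -0.1229  0.0388] 9.17
0.012 0.0378 [1.13 0.45 7.33] [ 0.595  -0.1228  0.0388] 9.52
0.0205 0.0378 [0.89 0.36 7.37] [ 0.5863 -0.1224  0.0388] 10.02
0.029 0.0378 [1.21 0.04 7.56] [ 0.5779 -0.122   0.0388] 10.52
0.0375 0.0378 [1.06 0.49 7.32] [ 0.5694 -0.1217  0.0388] 11.02
0.046 0.0378 [0.79 0.15 8.04] [ 0.561  -0.1213  0.0387] 11.52
0.0545 0.0378 [1.09 0.97 7.37] [ 0.5524 -0.1209  0.0387] 12.02
0.063 0.0378 [ 1.06 -0.05  7.98] [ 0.544  -0.1205  0.0388] 12.52
0.0715 0.0379 [1.13 0.29 8.07] [ 0.5354 -0.1202  0.0387] 13.02
0.08 0.0379 [0.73 0.57 7.4 ] [ 0.5269 -0.1198  0.0388] 13.52
0.0885 0.0379 [1.24 0.16 7.47] [ 0.5185 -0.1194  0.0388] 14.02
0.097 0.0379 [1.64 0.32 7.79] [ 0.5099 -0.1191  0.0387] 14.52
0.1055 0.038 [ 1.33 -0.15  7.66] [ 0.5014 -0.1187  0.0387] 15.02
0.114 0.038 [0.89 0.47 7.63] [ 0.4929 -0.1184  0.0387] 15.52
```

```bash
python3 - <<'E'
from h import *
p,d=vision.grab_frame("scene");cv2.imwrite("pics/s1.png",cv2.resize(p[130:280,150:350],None,fx=4,fy=4))
p,d=vision.grab_frame("top");cv2.imwrite("pics/t1.png",cv2.resize(p[130:280,190:350],None,fx=4,fy=4))
E
```

```text
(no output)
```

View pics/s1.png

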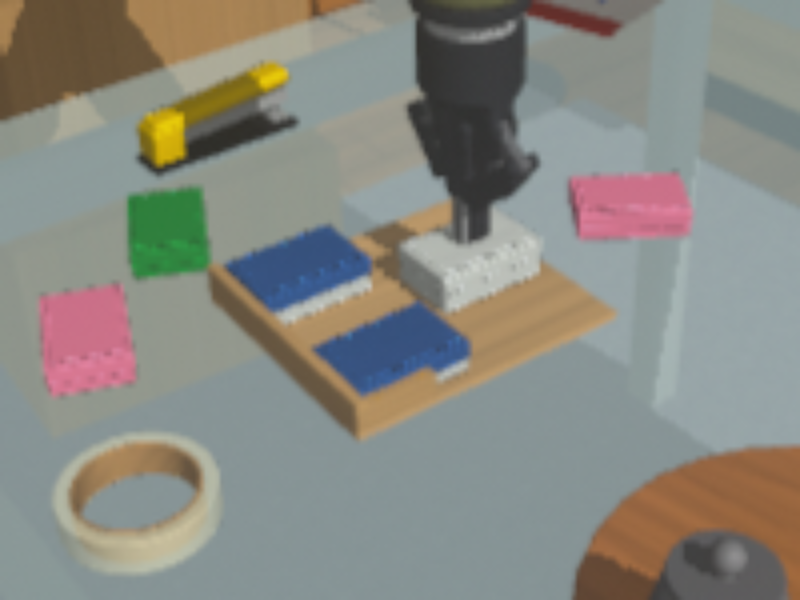

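View pics/t1.png

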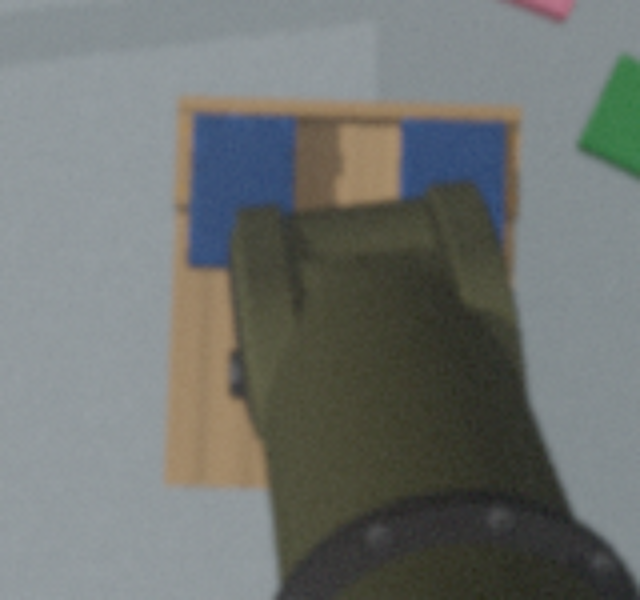

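The scene view shows the tin drawn out and clear of both blue tins, at crop position (470,260). The blue tins look unmoved. I'll lift off and locate the tin for the grasp.

```bash
python3 - <<'E'
from h import *
t=get_state()["tcp_pos"]
ctrl.movel([t[0],t[1],.12],max_speed=.12);ctrl.ungrasp()
print(F(),get_state()["width"])
p,d=vision.grab_frame("scene");np.savez("pics/s2.npz",p=p,d=d);cv2.imwrite("pics/s2.png",cv2.resize(p[130:280,150:350],None,fx=4,fy=4))
vv,uu=np.mgrid[:384,:512];W=back("scene",uu,vv,d)
hsv=cv2.cvtColor(p,cv2.COLOR_BGR2HSV)
m=(d>0)&(abs(W[...,0]-.4929)<.065)&(abs(W[...,1]+.1184)<.05)&(W[...,2]>.032)&(W[...,2]<.046)&(hsv[...,1]<60)
m=cv2.morphologyEx(m.astype(np.uint8),cv2.MORPH_OPEN,np.ones((3,3)))
q=W[m>0];print(len(q),np.median(q,0),q.min(0),q.max(0))
r=cv2.minAreaRect((q[:,:2]*1000).astype(np.float32));print(r)
for R in models.masks_of("scene","tin_center"): print(R["p"],R["point"])
E
```

```text
(array([-0.38085899,  0.45741982,  0.86845286]), array([ 0.49289815, -0.1183631 ,  0.12001775]), 17.2333) 0.08553878855698711
388 [ 0.49872565 -0.11029269  0.04047279] [ 0.44674259 -0.1480887   0.03206941] [ 0.53959544 -0.08371656  0.04443137]
((492.8588562011719, -115.93241882324219), (61.17722702026367, 93.83290100097656), 86.97306060791016)
0.86 [189.4, 189.3]
0.76 [306.4, 182.7]
0.75 [267.1, 196.6]
0.61 [170.2, 214.3]
```

View pics/s2.png

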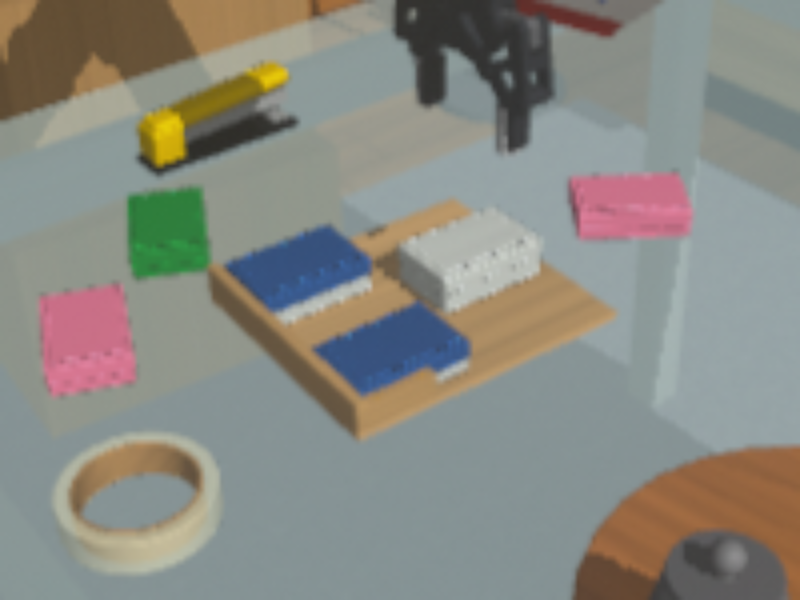

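```bash
python3 - <<'E'
from h import *
x,y=.493,-.1178
f0=Fm(5)
ctrl.movel([x,y,.03],max_speed=.08);print(Fm(3)-f0)
z=.03
for z in (.015,.008,.004):
    ctrl.movel([x,y,z],max_speed=.04);f=Fm(3)-f0;print(z,np.round(f,2))
    if abs(f).max()>3: print("contact");break
else:
    ctrl.close_gripper(20);S=get_state();print(np.round(Fm(3)-f0,2),S["width"],S["tcp_pos"],S["time"])
E
```

```text
[-0.60404246  0.15625121  0.48323964]
0.015 [-0.06  0.43  0.57]
0.008 [ 0.01  0.55 -0.11]
0.004 [-0.49  0.58  0.16]
[-0.29  0.68  1.75] 0.059632117625341506 [ 0.49308051 -0.11786264  0.00413349] 20.3417
```

```bash
python3 - <<'E'
from h import *
ctrl.movel([.493,-.1178,.03],max_speed=.05);print(get_state()["width"],Fm(3))
ctrl.movel([.493,-.1178,.11],max_speed=.1)
print(get_state()["width"])
ctrl.movel([.53,.293,.11],max_speed=.12);print(get_state()["width"],F())
p,d=vision.grab_frame("scene");cv2.imwrite("pics/s3.png",cv2.resize(p[130:360,200:500],None,fx=2.6,fy=2.6))
E
```

```text
0.05958784116778823 [ 0.11803865  0.14864782 -2.99020205]
0.05957592651332223
0.05943201905104789 (array([-0.30729955,  0.49218795, -2.31256152]), array([0.53005059, 0.29267035, 0.11003437]), 25.6417)
```

View pics/s3.png

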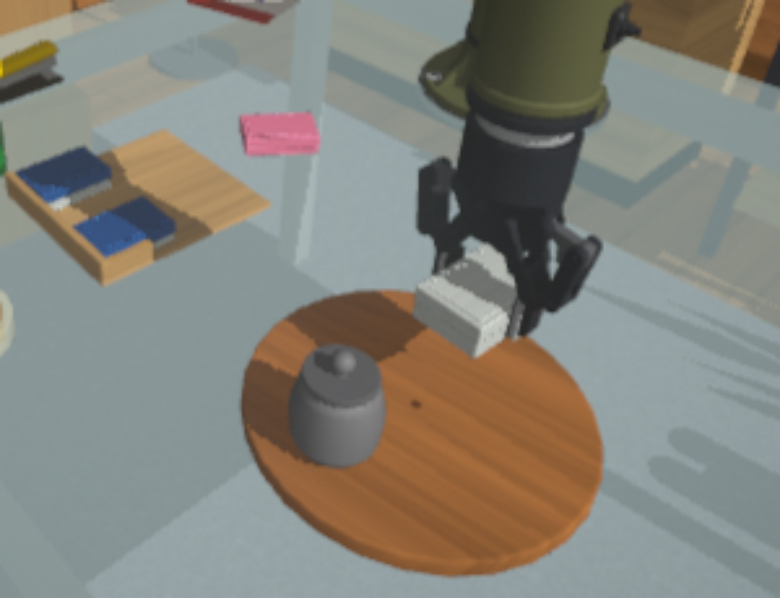

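```bash
python3 - <<'E'
from h import *
x,y=.53,.293
f0=Fm(8)
ctrl.movel([x,y,.05],max_speed=.08);ctrl.movel([x,y,.037],max_speed=.03)
z=.037
while z>.029:
    f=Fm(4)-f0;print(round(z,4),np.round(f,2))
    if f[2]>2.5: break
    z-=.0006;ctrl.movel([x,y,z],max_speed=.01)
print(get_state()["tcp_pos"],get_state()["time"])
p,d=vision.grab_frame("scene");cv2.imwrite("pics/s4.png",cv2.resize(p[230:360,270:450],None,fx=4.4,fy=4.4))
E
```

```text
0.037 [ 0.34  0.06 -0.47]
0.0364 [-0.02 -0.53 -0.67]
0.0358 [ 0.32 -0.25  0.27]
0.0352 [ 0.18 -0.02  0.21]
0.0346 [ 0.37 -0.41 -0.14]
0.034 [-0.19  0.22 -0.03]
0.0334 [-0.11 -0.08 -0.14]
0.0328 [ 0.47 -0.06 -0.14]
0.0322 [ 0.09 -0.14  0.17]
0.0316 [-2.06 -1.36  7.85]
[0.53002944 0.2930084  0.03215818] 30.225
```

View pics/s4.png

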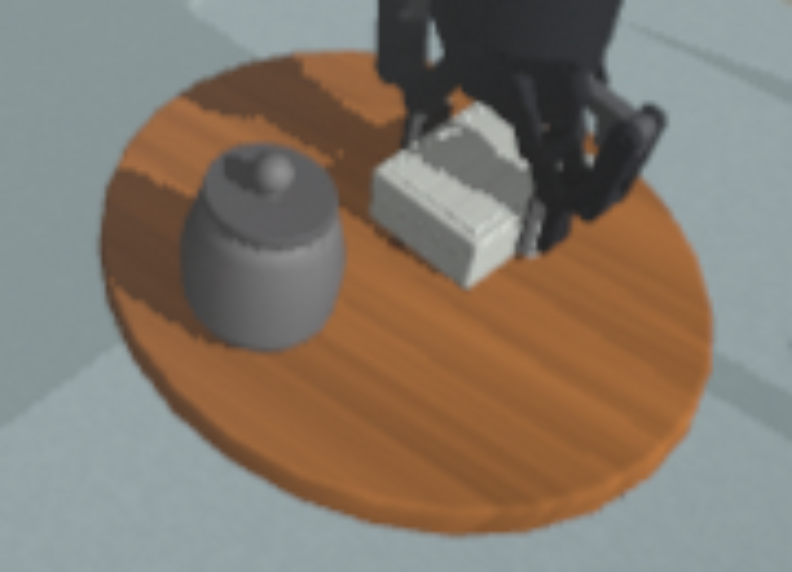

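The tin is seated on the disc at about 8 N, well clear of the jar. I'll ease off and release.

```bash
python3 - <<'E'
from h import *
x,y=.53,.293
ctrl.movel([x,y,.0320],max_speed=.01);ctrl.ungrasp();print(get_state()["width"])
ctrl.movel([x,y,.15],max_speed=.1)
ctrl.movep([.45,.08,.3],Q);print(get_state()["time"])
for n in("scene","top"):
    p,d=vision.grab_frame(n);np.savez(f"pics/{n}5.npz",p=p,d=d);cv2.imwrite(f"pics/{n}5.png",cv2.resize(p,(800,600)))
d=np.load("pics/scene5.npz")["d"];p=np.load("pics/scene5.npz")["p"]
vv,uu=np.mgrid[:384,:512];W=back("scene",uu,vv,d);hsv=cv2.cvtColor(p,cv2.COLOR_BGR2HSV)
m=(d>0)&(abs(W[...,0]-.53)<.065)&(abs(W[...,1]-.293)<.055)&(W[...,2]>.058)&(W[...,2]<.08)&(hsv[...,1]<70)
q=W[m];r=cv2.minAreaRect((q[:,:2]*1000).astype(np.float32));print(len(q),np.median(q,0),r)
A=np.c_[q[:,:2],np.ones(len(q))];print("slope",np.linalg.lstsq(A,q[:,2],rcond=None)[0][:2])
E
```

```text
0.08550224965260897
33.3
1035 [0.53777887 0.2975901  0.0682697 ] ((530.9540405273438, 294.23052978515625), (60.82038497924805, 91.46910095214844), 87.90278625488281)
slope [-0.02595805 -0.03356194]
```

```bash
python3 - <<'E'
from h import *
a=np.load("pics/top0.npz")["p"];b=np.load("pics/top5.npz")["p"]
cv2.imwrite("pics/cmp.png",np.hstack([cv2.resize(x[60:260,30:430],(400,200)) for x in(a,b)]))
for nm,lo,hi in(("blue",(95,80,30),(130,255,255)),("yellow",(20,120,80),(35,255,255)),("tape",None,None)):
    for x in(a,b):
        h=cv2.cvtColor(x,cv2.COLOR_BGR2HSV)
        if lo:
            m=cv2.inRange(h,lo,hi)
            n,l,st,c=cv2.connectedComponentsWithStats(m);print(nm,[(np.round(c[k],1).tolist(),int(st[k,4])) for k in range(1,n) if st[k,4]>150])
E
```

```text
blue [([250.0, 177.4], 897), ([302.7, 178.8], 923)]
blue [([250.1, 177.5], 901), ([302.7, 178.9], 926)]
yellow [([413.2, 210.3], 803)]
yellow [([412.9, 207.1], 658)]
```

View pics/scene5.png

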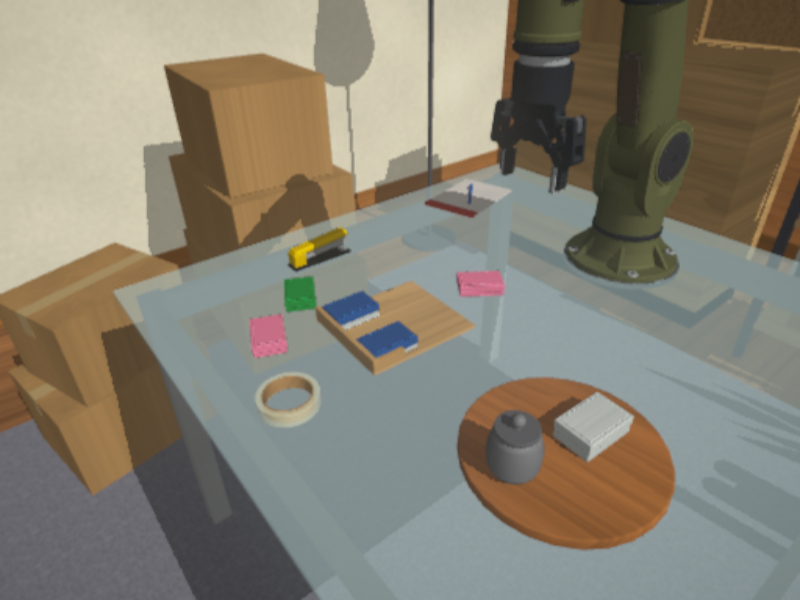

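View pics/top5.png

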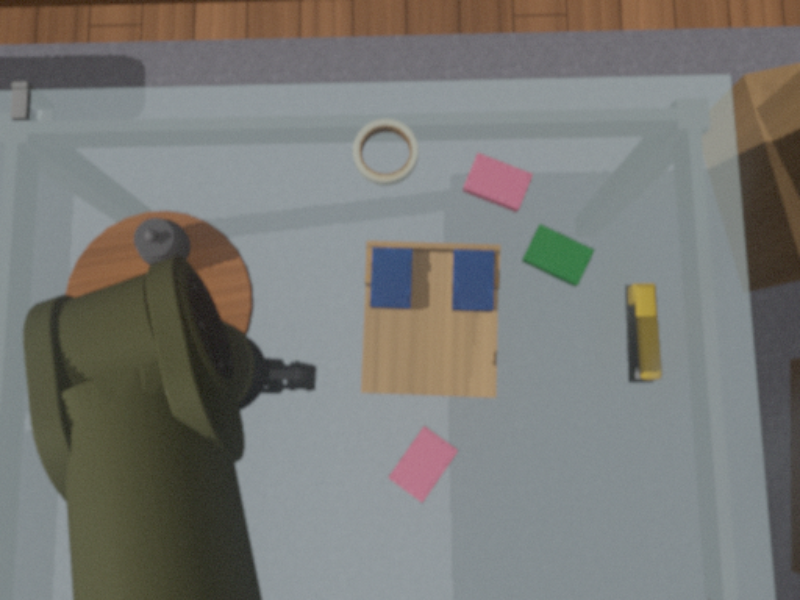

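The scene view shows the tin lying flat on the disc at (593,425), apart from the jar at (515,447). The blue tins, tape and stapler are in their original places. I'm handing in.

```bash
python3 -c "
from station import ticket
print(ticket.close_job())"
```

```text
the job is handed in; nothing more can be done
None
```

The aluminium tin is now flat, lid up, on the turntable, and I handed the job in at about 33 s; no verdict is reported.

**What I did:** I pressed the closed fingertips on the lid at about 6–8 N and drew the tin 114 mm forward, clear of both blue tins. I then gripped its sides at 20 N, carried it over and set it down, with the force sensor showing about 8 N.

**Last checks:**
- **Tin:** its centre measured (0.531, 0.294), about 47 mm from the turntable axis. The lid height of about 67 mm fits the tin sitting flat, and there is a visible gap to the jar.
- **Blue tins:** their image centroids moved by no more than 0.1 pixel (roughly 0.2 mm).
- **Jar and tape:** they appear where they were at the start, judged by eye only.
- **Stapler:** its yellow colour patch shifted by about 3 pixels. I put this down to the arm's shadow, because its outline did not move in the picture.
- **Lid slope:** the fit gave about 0.03–0.04 rad. That is below the 0.1 rad limit; I took it as depth noise and did not check further.

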